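Set the stop pins and hold the box section against them

ROBOT

A 6-joint arm with a two-finger parallel gripper is mounted at the origin on the work surface. World frame = base frame: x ahead of the robot, y to its left, z up, the work surface at z = 0. Lengths are in mm, angles in rad, forces in N, time in s.
With the tool pointing down it reaches from about 250 to 725 mm from the base axis. Payload 9.7 kg.
Tool frame: the origin (TCP) lies midway between the tips of the shut fingers; the grasp point (between the pads) lies 19 mm behind it; x points along the fingers, y is the direction in which the jaws open and shut, and the axes are right-handed (so a half turn about x gives the same grasp; the last joint's range is limited). The gripper opens to 85 mm and grips with 20 to 120 N. Pads are 22 mm wide; open, the fingers measure 114 mm over their backs; the gripper's body (76 mm by 85 mm) begins 54 mm behind the grasp point. The pads swing forward as they close: fully open they stand 13 mm farther back than shut.
Start: joints at [1.217, 0.087, 0.176, 1.66, 0, 1.571], TCP at [190.553, 515.933, 231.284] pointing down, gripper open.
Joint ranges: [-3.13, 3.13], [-0.85, 1.81], [-1.15, 1.24], [-2.2, 2.28], [-1.44, 1.52], [-3.14, 3.14]. Speed limits (rad/s): [2.22, 2.22, 2.57, 3.14, 3.14, 3.14].

INTERFACE

Orientations are given as a unit quaternion [x, y, z, w].
In Python, from rig import env, imaging, sign_off gives the robot as it stands. The module is installed in compiled form; this text tells all that it offers.
- The arm moves only by the tool play_rows, never from a script. Its argument "rows" is a list of rows, each a list of 5 numbers: the shift along the tool's x, y, z in cm, then the turn about the tool's x in degrees, then the closure, from 0 (fully open) to 1 (shut). A call has 1 to 12 rows; each row shifts and turns the commanded pose from where the row before left it, along the tool's axes as they then stand; what a row does not reach is not made up. A row lasts 1/12 s, in which the tool goes at most 41.7 mm and 7.16 degrees, less where a joint would pass 70% of its speed; a pose out of reach is approached as far as the arm can. A call with a gripper value outside its range is refused whole. The fingers move at their own pace and stop on an object; "newtons" is the grip in N (left out, the last holds). Time passes only in rows, so rows that do not move let the fingers close. It gives the time, the measured TCP pose, the force and the opening at its end, in the units of the state.
- env.sense(): the state, without advancing time (a new reading comes with each control period).
- imaging.camera(name): name is "scene" or "top"; returns the picture (384x512x3 uint8, red, green, blue); there is no depth.
- imaging.camera_model(name): a dict with "fx", "fy", "cx", "cy" (pixels), "world_from_camera" (4x4, takes a point from camera to world coordinates). Camera axes: x right, y down, z forward; pixel columns grow to the right and rows downward; lengths in mm; the calibration is good to about 2 mm. A picture is of the moment at which its call begins. camera_model takes no time and is no camera call.
- sign_off(): hands the job in, once; it reports no verdict.
The state is a dict: "time": time; "qpos": joint angles; "joint_velocities": joint speeds; "tau": joint torques, N m; "ee_pos": TCP position; "tool_rot": TCP orientation; "contact_force": force on the tool from outside, world axes, zero at the start; "wrist_torque": the same for the moment, N m; "gripper_width": finger opening in mm.
Only numpy, scipy, OpenCV 4.12 (cv2) and the standard library are available. Lean on these libraries where they do the work, as an engineer would, in place of code of your own. Each camera call takes 0.05 s, during which the arm holds its last target. There are 200 camera calls.

TASK

First put the brass stop pin fully home in the fixture plate's hole marked with one yellow dot, then the red pin in the hole marked with two dots. Then slide the aluminium box section flat along the plate up against both pins and keep pressing it there, near its middle so that both pins share the push, with a gentle steady force of about 10 N in all, so that a colleague can clamp it: finish while still pressing, do not let go. Never ram it into the pins, and leave the black spare pin, the tin and the wrench where they are.

Things in the scene. Friction and masses are not known exactly. Their poses are not given: they have to be found in the camera images.
- fixture: steel fixture plate fixed to the bench, 240 (its x) x 260 (its y) x 38 mm tall; origin at the centre of its underside. x points from the edge near the robot to the far edge, z up. Both holes lie 60 mm beyond its centre along x; the pins in them form the stop for the far side of the box section.
- hole1 (a point): hole 1, one yellow dot 35 mm beyond it (+x of the plate): centre of the mouth of a round hole 15 mm in diameter, 36 mm deep, 2 mm bevel, in the plate's upper face (38 mm above the bench), 50 mm to the +y side of the plate's middle. Axes as the plate. The head's middle of a pin fully home is 22.5 mm above this point.
- hole2 (a point): mouth of hole 2, marked with two yellow dots; like hole 1 but 50 mm to the -y side, so the holes are 100 mm apart.
- brass_pin_head (a point): brass-headed stop pin: a round head 20 mm in diameter and 45 mm tall on a steel shank 12 mm in diameter, 34 mm long, foot bevelled over 5 mm; 90 g. The point is the middle of the head (22.5 mm above the shoulder), z up along the pin. It starts upright in one of the three holes of the wooden rack, shoulder on the rack's top (point 60.5 mm above the bench). Goes into hole 1.
- red_pin_head (a point): red-headed stop pin: a round head 20 mm in diameter and 45 mm tall on a steel shank 12 mm in diameter, 34 mm long, foot bevelled over 5 mm; 90 g. The point is the middle of the head (22.5 mm above the shoulder), z up along the pin. It starts upright in one of the three holes of the wooden rack, shoulder on the rack's top (point 60.5 mm above the bench). Goes into hole 2.
- black_pin_head (a point): black-headed spare stop pin: a round head 20 mm in diameter and 45 mm tall on a steel shank 12 mm in diameter, 34 mm long, foot bevelled over 5 mm; 90 g. The point is the middle of the head (22.5 mm above the shoulder), z up along the pin. It starts upright in one of the three holes of the wooden rack, shoulder on the rack's top (point 60.5 mm above the bench). Stays there.
- rack: light wooden pin rack fixed to the bench, 180 (its x) x 60 (its y) x 38 mm tall, three holes of 15 mm diameter, 36 mm deep, in a row along its x, at -60, 0 and +60 mm; origin at the centre of its underside. Which pin stands in which hole varies.
- tube_mid (a point): centre of the aluminium box section, 30 (its x) x 180 (its y, its length) x 25 mm tall, about 0.15 kg, loose, lying a little skewed on the plate on the robot's side of the holes; 12.5 mm above the plate. Against both pins its centre is 22 to 27 mm on the -x side of the line of the holes. It slides with 1 to 2 N; against the pins it is stiff (10 N a millimetre or so); the pins lean a little under it.
- bolt_tin_mid (a point): bystander: closed blue and white tin 70 mm in diameter, 90 mm tall; the point is its centre
- wrench_grip (a point): bystander: steel wrench 180 mm long lying flat; the point is in its handle

How it is judged:
By the outcome, as a careful person would: the job done as asked, in the order asked, and still so for the second after the job is handed in, while the arm keeps its last pose, push and grip.
It also fails if it takes over 72 s, if anything falls off the work surface, if the arm or the gripper's body presses on something with over 40 N, if the wrist force passes 120 N, or if a joint passes its speed limit or range.

## Working session

There is one attempt and no reset: what is moved stays moved. The work goes in short steps, Python scripts to look and compute and a tool call to move; the robot and the scene stay as the last step left them, time stands still between calls to the robot, and variables do not carry over. Pictures are saved under pics/ and viewed, about 8 in all and at most 12, crops included, and the job is handed in when it is done.

Besides the shell and the picture viewer there is one more tool, called after "Emit:" by a JSON object that holds its "name" and its "arguments", one argument or row to a line. play_rows: Moves the arm, as the interface text tells. Its arguments: {"type":"object","properties":{"rows":{"type":"array","items":{"type":"array","items":{"type":"number"}}},"newtons":{"type":"number"}},"required":["rows"]}

```bash
mkdir -p pics
python3 - <<'E'
from rig import env, imaging
import cv2,numpy as np
np.set_printoptions(precision=4,suppress=True)
for n in("top","scene"):
    im=imaging.camera(n); cv2.imwrite(f"pics/{n}0.png",cv2.resize(im[:,:,::-1],(768,576),interpolation=cv2.INTER_CUBIC)); np.save(f"{n}0.npy",im)
    print(n,imaging.camera_model(n))
print(env.sense())
E
```

```text
top {'fx': 379.87604787945514, 'fy': 379.87604787945514, 'cx': 253.30683156773333, 'cy': 196.9184110484522, 'world_from_camera': array([[  0.0223,  -0.9854,   0.1685, 426.5706],
       [ -0.9997,  -0.0235,  -0.0051, 114.0124],
       [  0.009 ,  -0.1684,  -0.9857, 840.3623],
       [  0.    ,   0.    ,   0.    ,   1.    ]])}
scene {'fx': 467.49521046019464, 'fy': 467.49521046019464, 'cx': 263.3089502480233, 'cy': 193.4098260066758, 'world_from_camera': array([[  -0.6391,    0.568 ,   -0.5185, 1088.5014],
       [   0.7691,    0.4735,   -0.4292,  554.0974],
       [   0.0017,   -0.6732,   -0.7395,  836.4959],
       [   0.    ,    0.    ,    0.    ,    1.    ]])}
{'time': 0.1, 'qpos': array([ 1.217 ,  0.0874,  0.1752,  1.6598, -0.    ,  1.5708]), 'joint_velocities': array([ 0.0005, -0.0016,  0.0015,  0.0018, -0.0001,  0.0008]), 'tau': array([ -0.0004, -52.156 ,  46.5654,   0.0159,  -0.    ,  -0.    ]), 'ee_pos': array([190.4808, 515.7202, 230.6371]), 'tool_rot': array([ 0.124 ,  0.6961, -0.1249,  0.696 ]), 'contact_force': array([ 0.105 ,  0.2546, -0.2932]), 'wrist_torque': array([ 0.0131,  0.0165, -0.0346]), 'gripper_width': 85.48887589628961}
```

View pics/top0.png

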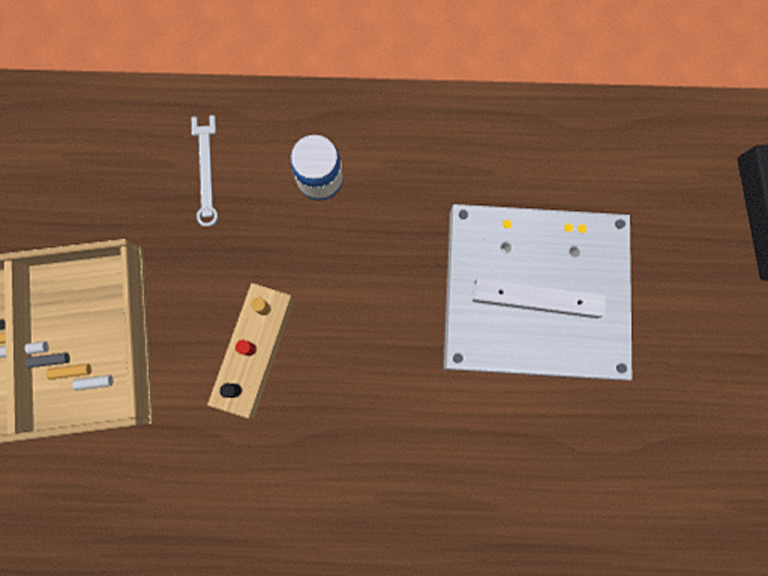

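View pics/scene0.png

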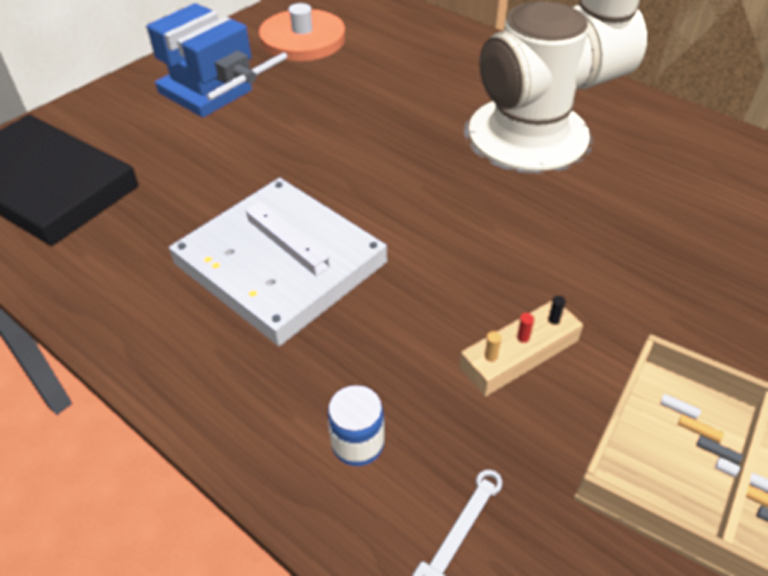

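```bash
cat > h.py <<'E'
from rig import env, imaging
import cv2,numpy as np
np.set_printoptions(precision=2,suppress=True)
M={n:imaging.camera_model(n) for n in("top","scene")}
def ray(n,u,v):
    m=M[n];T=m["world_from_camera"]
    return T[:3,3],T[:3,:3]@np.array([(u-m["cx"])/m["fx"],(v-m["cy"])/m["fy"],1])
def onz(n,p,z):
    o,d=ray(n,*p); return (o+d*(z-o[2])/d[2])[:2]
def tri(a,b):
    (o,d),(p,e)=ray("top",*a),ray("scene",*b)
    s=np.linalg.lstsq(np.stack([d,-e],1),p-o,rcond=None)[0]
    A,B=o+d*s[0],p+e*s[1]; return (A+B)/2,np.linalg.norm(A-B)
def blobs(mask,box,lo,hi):
    x0,y0,x1,y1=box; k=np.zeros(mask.shape,np.uint8); k[y0:y1,x0:x1]=mask[y0:y1,x0:x1]
    n,_,st,c=cv2.connectedComponentsWithStats(k.astype(np.uint8))
    return [(c[i],st[i,4]) for i in range(1,n) if lo<=st[i,4]<=hi]
def hsv(im): return cv2.split(cv2.cvtColor(im,cv2.COLOR_RGB2HSV))
E
python3 - <<'E'
from h import *
plate={"top":(290,130,428,260),"scene":(105,115,262,232)}
rack={"top":(135,185,198,282),"scene":(305,195,392,262)}
for n in plate:
    im=np.load(n+"0.npy");H,S,V=hsv(im)
    print(n,"yellow",[(c,a,onz(n,c,38)) for c,a in blobs((H>18)&(H<35)&(S>110),plate[n],3,90)])
    g=im.max(2).astype(int); loc=cv2.medianBlur(im.max(2),21).astype(int)
    print(n,"dark",[(c,a,onz(n,c,38)) for c,a in blobs((loc-g>35)&(S<90)&(loc>140),plate[n],5,120)])
    print(n,"red",blobs(((H<6)|(H>174))&(S>170),rack[n],20,400))
    print(n,"black",blobs(V<55,rack[n],20,400))
    print(n,"brass",blobs((H>13)&(H<24)&(S>130)&(V>110),rack[n],15,600))
cv2.imwrite("pics/c.png",np.hstack([cv2.resize(np.load("top0.npy")[130:260,295:425,::-1],(400,400)),cv2.resize(np.load("top0.npy")[185:285,135:205,::-1],(280,400))]))
E
```

```text
top yellow [(array([337.59, 149.07]), np.int32(27), array([674.65, -72.71])), (array([378.71, 151.36]), np.int32(28), array([ 671.71, -163.04])), (array([387.59, 152.07]), np.int32(27), array([ 670.57, -182.52]))]
top dark [(array([308.66, 142.72]), np.int32(29), array([687.54,  -9.17])), (array([412.36, 149.32]), np.int32(28), array([ 678.2 , -237.36])), (array([337. , 164.1]), np.int32(40), array([640.64, -70.91])), (array([382.5 , 167.17]), np.int32(42), array([ 636.2 , -170.12])), (array([316.6, 187.2]), np.int32(5), array([588.25, -26.09])), (array([333.56, 194.22]), np.int32(9), array([573.74, -62.5 ])), (array([386.2, 201. ]), np.int32(10), array([ 561.66, -175.45])), (array([304.97, 238.13]), np.int32(39), array([478.31,  -0.94])), (array([413.59, 244.59]), np.int32(34), array([ 469.98, -229.88]))]
top red [(array([162.97, 231.51]), np.int32(97))]
top black [(array([153.27, 259.9 ]), np.int32(100))]
top brass [(array([171.68, 202.64]), np.int32(77))]
scene yellow [(array([138.29, 172.43]), np.int32(7), array([ 668.73, -184.14])), (array([143.71, 176.57]), np.int32(7), array([ 669.55, -163.36])), (array([168.33, 195.11]), np.int32(9), array([672.6 , -73.88]))]
scene dark [(array([185.5, 123.2]), np.int32(10), array([ 466.55, -231.5 ])), (array([121.42, 163.75]), np.int32(12), array([ 675.58, -239.15])), (array([247.94, 163.24]), np.int32(17), array([475.74,  -2.35])), (array([153.23, 167.15]), np.int32(13), array([ 633.63, -170.3 ])), (array([217.33, 174.17]), np.int32(12), array([551.21, -34.01])), (array([180.75, 187.44]), np.int32(16), array([637.57, -69.58])), (array([183.61, 211.82]), np.int32(28), array([685.03, -10.38]))]
scene red [(array([349.84, 217.34]), np.int32(116))]
scene black [(array([370.76, 205.7 ]), np.int32(100))]
scene brass [(array([327.6 , 230.84]), np.int32(104))]
```

View pics/c.png

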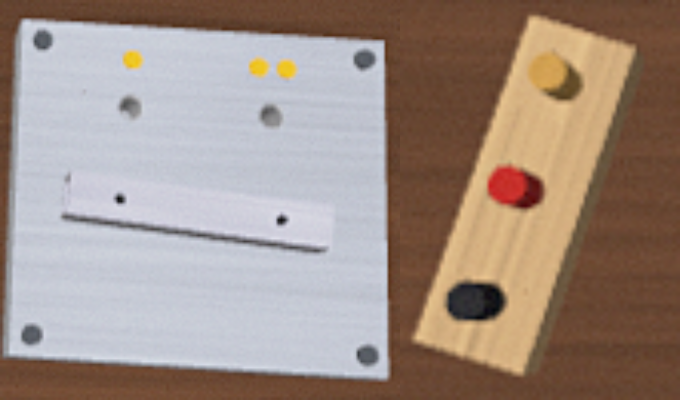

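```bash
cat >> h.py <<'E'
from scipy.spatial.transform import Rotation as R
def tool():
    s=env.sense(); return s, R.from_quat(s["tool_rot"]).as_matrix()
def goto(xyz,ydir):
    "print cm shift along tool axes to TCP target, and turn about x to bring jaw axis along ydir (mod 180)"
    s,A=tool(); d=A.T@(np.array(xyz)-s["ee_pos"])/10
    y=A.T@np.array([ydir[0],ydir[1],0]); a=np.degrees(np.arctan2(y[2],y[1])); a=(a+90)%180-90
    print("ee",s["ee_pos"],"q",s["qpos"],"F",s["contact_force"],"w",s["gripper_width"]); print("axes cols\n",A)
    print("shift cm",d,"turn deg",a)
E
python3 - <<'E'
from h import *
P={}
for k,a,b in(("brass",(171.68,202.64),(327.6,230.84)),("red",(162.97,231.51),(349.84,217.34)),("black",(153.27,259.9),(370.76,205.7))):
    P[k],e=tri(a,b); print(k,P[k],e, onz("top",a,60.5),onz("scene",b,60.5))
d=P["brass"]-P["black"];d=d[:2]; print(np.linalg.norm(d),d/np.linalg.norm(d))
n=np.array([-d[1],d[0]])/np.linalg.norm(d)
b=P["brass"]; goto((b[0],b[1],150),n)
# tube ends: white tube far/near edges by rack; dots on top z=63
for p in((333.56,194.22),(386.2,201.)): print("tubedot",onz("top",p,63))
E
```

```text
brass [543.31 277.2   66.13] 1.1623656765205113 [543.84 278.88] [539.69 274.71]
red [483.18 292.21  65.72] 0.5430295075498422 [483.7  293.18] [478.89 290.65]
black [425.62 308.76  64.68] 1.4717674102480311 [426.02 309.17] [421.5  307.99]
121.84688800903585 [ 0.97 -0.26]
ee [190.48 515.72 230.64] q [ 1.22  0.09  0.18  1.66 -0.    1.57] F [ 0.1   0.25 -0.29] w 85.48887589628961
axes cols
 [[-0.    0.35  0.94]
 [-0.    0.94 -0.35]
 [-1.   -0.    0.  ]]
shift cm [  8.08 -10.14  41.36] turn deg -5.2625221593316525
tubedot [569.16 -57.01]
tubedot [ 557.45 -166.44]
```

Emit:
{"name": "play_rows", "arguments": {
  "rows": [
    [0.6,-0.8,3.4,-0.45,0],
    [0.6,-0.8,3.4,-0.45,0],
    [0.6,-0.8,3.4,-0.45,0],
    [0.6,-0.8,3.4,-0.45,0],
    [0.6,-0.8,3.4,-0.45,0],
    [0.6,-0.8,3.4,-0.45,0],
    [0.6,-0.8,3.4,-0.45,0],
    [0.6,-0.8,3.4,-0.45,0],
    [0.6,-0.8,3.4,-0.45,0],
    [0.6,-0.8,3.4,-0.45,0],
    [0.6,-0.8,3.4,-0.4,0],
    [0.6,-0.8,3.4,-0.4,0]
  ]
}}

```text
time: 1.1
ee_pos: [550.8, 298.6, 158.6]
tool_rot: [0.092, 0.701, -0.092, 0.701]
contact_force: [-0.4, -0.0, -0.2]
gripper_width: 85.7
```

Run:
```python
from h import *
goto((542.5,277,52),(0.26,0.966))
```

```text
ee [550.77 298.6  158.57] q [0.5  0.26 0.23 1.54 0.   0.76] F [-0.4  -0.01 -0.22] w 85.70828706759046
axes cols
 [[-0.    0.26  0.97]
 [-0.    0.97 -0.26]
 [-1.   -0.   -0.  ]]
shift cm [10.66 -2.3  -0.24] turn deg 0.10452366402940072
```

Emit:
{"name": "play_rows", "arguments": {
  "rows": [
    [1,-0.8,-0.1,0,0],
    [2,-0.8,-0.1,0,0],
    [2,-0.7,0,0,0],
    [2,0,0,0,0],
    [2,0,0,0,0.3],
    [1.2,0,0,0,0.3],
    [0.4,0,0,0,0.3],
    [0,0,0,0,0.3],
    [0,0,0,0,0.3]
  ],
  "newtons": 40
}}

```text
time: 1.85
ee_pos: [541.9, 278.4, 54.1]
tool_rot: [0.092, 0.701, -0.092, 0.701]
contact_force: [-1.1, 0.3, 0.2]
gripper_width: 59.8
```

Run:
```python
from h import *
goto((542.5,277,52),(0.26,0.966))
a=imaging.camera("top")[180:290,130:240,::-1]; b=imaging.camera("scene")[150:270,280:400,::-1]
cv2.imwrite("pics/g1.png",np.hstack([cv2.resize(a,(400,400)),cv2.resize(b,(400,400))]))
```

```text
ee [541.93 278.42  54.07] q [ 0.47  0.23 -0.    1.34  0.    0.74] F [-1.08  0.33  0.18] w 59.75812645164351
axes cols
 [[ 0.    0.26  0.97]
 [ 0.    0.97 -0.26]
 [-1.    0.    0.  ]]
shift cm [ 0.21 -0.12  0.09] turn deg 0.0995234632860047
```

View pics/g1.png

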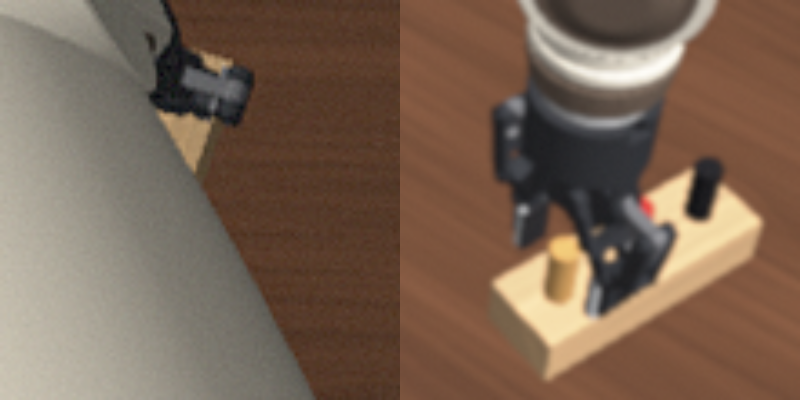

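Emit:
{"name": "play_rows", "arguments": {
  "rows": [
    [0.2,-0.1,0.1,0,0.6],
    [0,0,0,0,1],
    [0,0,0,0,1],
    [0,0,0,0,1],
    [0,0,0,0,1],
    [0,0,0,0,1]
  ],
  "newtons": 40
}}

```text
time: 2.45
ee_pos: [542.5, 277.0, 51.7]
tool_rot: [0.092, 0.701, -0.092, 0.701]
contact_force: [-0.5, -1.1, 3.1]
gripper_width: 18.8
```

Emit:
{"name": "play_rows", "arguments": {
  "rows": [
    [-1,0,0,0,1],
    [-2,0,0,0,1],
    [-2.5,0,0,0,1],
    [-2.5,0,0,0,1],
    [-2,0,0,0,1],
    [0,0,0,0,1]
  ]
}}

```text
time: 2.95
ee_pos: [543.7, 277.7, 156.7]
tool_rot: [0.093, 0.699, -0.091, 0.703]
contact_force: [0.0, -0.2, 0.7]
gripper_width: 18.7
```

Run:
```python
from h import *
goto((638.9,-72.1,145),(0.0385,0.999))
```

```text
ee [543.7  277.72 156.7 ] q [0.47 0.21 0.17 1.52 0.   0.73] F [ 0.01 -0.22  0.71] w 18.67841211393645
axes cols
 [[ 0.01  0.26  0.97]
 [ 0.    0.97 -0.26]
 [-1.    0.    0.  ]]
shift cm [  1.12 -31.34  18.23] turn deg -12.759142232837618
```

Emit:
{"name": "play_rows", "arguments": {
  "rows": [
    [0,0,0,-6.4,1],
    [0,0,0,-6.4,1],
    [0.1,-3.4,1.1,0,1],
    [0.1,-3.4,1.1,0,1],
    [0.1,-3.5,1.1,0,1],
    [0.1,-3.5,1.1,0,1],
    [0.1,-3.5,1.1,0,1],
    [0.1,-3.5,1.1,0,1],
    [0.1,-3.5,1.1,0,1],
    [0.1,-3.5,1.1,0,1],
    [0.1,-3.4,1.0,0,1],
    [0.1,-3.4,1.0,0,1]
  ]
}}

```text
time: 3.95
ee_pos: [637.1, -74.7, 141.0]
tool_rot: [0.014, 0.707, -0.013, 0.707]
contact_force: [1.6, -0.5, -0.9]
gripper_width: 19.1
```

Emit:
{"name": "play_rows", "arguments": {
  "rows": [
    [0,0,0,0,1],
    [0,0,0,0,1],
    [0,0,0,0,1]
  ]
}}

```text
time: 4.2
ee_pos: [636.9, -72.7, 140.9]
tool_rot: [0.014, 0.707, -0.013, 0.707]
contact_force: [0.1, 0.5, -1.3]
gripper_width: 19.0
```

Run:
```python
from h import *
goto((638.9,-72.1,100),(0.0385,0.999))
I=[]
for n in("top","scene"):
    im=imaging.camera(n);np.save(n+"1.npy",im);I.append(cv2.resize(im[:,:,::-1],(400,300)))
cv2.imwrite("pics/p1.png",np.hstack(I))
```

```text
ee [636.93 -72.71 140.9 ] q [-0.11  0.29  0.24  1.52  0.   -0.08] F [ 0.06  0.48 -1.28] w 19.01261264402133
axes cols
 [[-0.    0.04  1.  ]
 [ 0.    1.   -0.04]
 [-1.    0.   -0.  ]]
shift cm [4.09 0.07 0.2 ] turn deg 0.010115304107799261
```

View pics/p1.png

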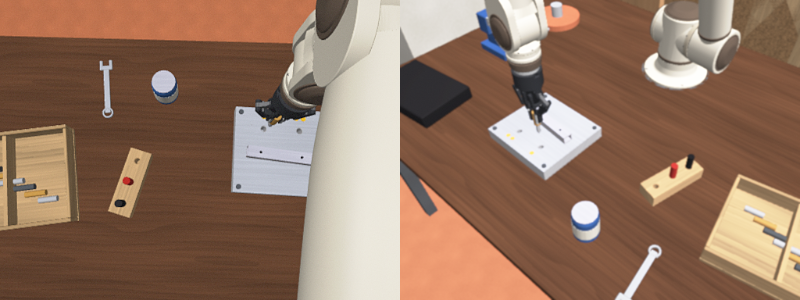

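Emit:
{"name": "play_rows", "arguments": {
  "rows": [
    [1,0,0.1,0,1],
    [1.5,0.1,0.1,0,1],
    [1.5,0,0,0,1],
    [0.9,0,0,0,1],
    [0,0,0,0,1],
    [0,0,0,0,1]
  ]
}}

```text
time: 4.8
ee_pos: [638.8, -71.4, 91.8]
tool_rot: [0.013, 0.707, -0.013, 0.707]
contact_force: [-0.4, -0.9, -0.8]
gripper_width: 18.5
```

Run:
```python
from h import *
goto((638.9,-72.1,90),(0.0385,0.999))
I=[]
for n,(x,y) in(("top",(290,120)),("scene",(120,130))):
    im=imaging.camera(n);np.save(n+"2.npy",im);I.append(cv2.resize(im[y:y+100,x:x+100,::-1],(400,400),interpolation=cv2.INTER_CUBIC))
cv2.imwrite("pics/p2.png",np.hstack(I))
```

```text
ee [638.83 -71.37  91.84] q [-0.11  0.3   0.16  1.43  0.   -0.07] F [-0.35 -0.91 -0.81] w 18.507558853118752
axes cols
 [[-0.    0.04  1.  ]
 [ 0.    1.   -0.04]
 [-1.    0.   -0.  ]]
shift cm [ 0.18 -0.07  0.01] turn deg 0.07956650316465641
```

View pics/p2.png

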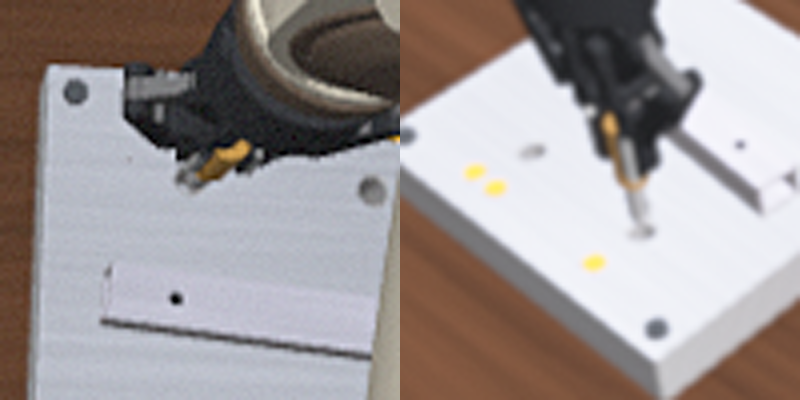

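Emit:
{"name": "play_rows", "arguments": {
  "rows": [
    [0.4,-0.05,0,0,1],
    [0.4,0,0,0,1],
    [0.4,0,0,0,1],
    [0.3,0,0,0,1],
    [0,0,0,0,1]
  ]
}}

```text
time: 5.32
ee_pos: [639.5, -72.1, 76.7]
tool_rot: [0.014, 0.707, -0.013, 0.707]
contact_force: [3.8, 1.9, -3.6]
gripper_width: 18.8
```

Emit:
{"name": "play_rows", "arguments": {
  "rows": [
    [0.4,0.03,0.06,0,1],
    [0.4,0,0,0,1],
    [0.4,0,0,0,1],
    [0.4,0,0,0,1],
    [0.3,0,0,0,1],
    [0,0,0,0,1]
  ]
}}

```text
time: 5.82
ee_pos: [639.7, -72.0, 57.5]
tool_rot: [0.013, 0.707, -0.013, 0.707]
contact_force: [4.0, 4.4, -3.7]
gripper_width: 18.6
```

Emit:
{"name": "play_rows", "arguments": {
  "rows": [
    [0.2,0.05,0.04,0,1],
    [0.2,0,0,0,1],
    [0.1,0,0,0,1],
    [0.1,0,0,0,1],
    [0,0,0,0,1]
  ]
}}

```text
time: 6.23
ee_pos: [640.0, -71.9, 52.0]
tool_rot: [0.013, 0.707, -0.014, 0.707]
contact_force: [1.5, 0.8, -1.8]
gripper_width: 19.0
```

Emit:
{"name": "play_rows", "arguments": {
  "rows": [
    [0.1,0.02,0.02,0,1],
    [0.1,0,0,0,1],
    [0,0,0,0,1]
  ]
}}

```text
time: 6.48
ee_pos: [640.3, -71.8, 51.6]
tool_rot: [0.013, 0.707, -0.014, 0.707]
contact_force: [-2.8, 1.0, 8.1]
gripper_width: 18.9
```

Emit:
{"name": "play_rows", "arguments": {
  "rows": [
    [-0.05,0,0,0,0.6],
    [0,0,0,0,0.5],
    [0,0,0,0,0.5],
    [0,0,0,0,0.5],
    [-1,0,0,0,0.5],
    [-2,0,0,0,0.5],
    [-2.5,0,0,0,0.5],
    [-3,0,0,0,0.3],
    [-1.5,0,0,0,0.3],
    [0,0,0,6.4,0.3],
    [0,0,0,6.4,0.3]
  ]
}}

```text
time: 7.4
ee_pos: [641.2, -71.6, 153.3]
tool_rot: [0.094, 0.7, -0.094, 0.702]
contact_force: [0.3, -0.0, -1.1]
gripper_width: 59.7
```

Run:
```python
from h import *
goto((483.3,292.3,140),(0.26,0.966))
im=imaging.camera("scene");cv2.imwrite("pics/p3.png",cv2.resize(im[100:250,90:290,::-1],(600,450),interpolation=cv2.INTER_CUBIC))
```

```text
ee [641.19 -71.63 153.29] q [-0.11  0.3   0.27  1.54 -0.    0.15] F [ 0.34 -0.02 -1.09] w 59.7233578303286
axes cols
 [[ 0.    0.26  0.96]
 [-0.    0.96 -0.26]
 [-1.    0.    0.  ]]
shift cm [  1.26  30.96 -24.81] turn deg -0.18398472714171987
```

View pics/p3.png

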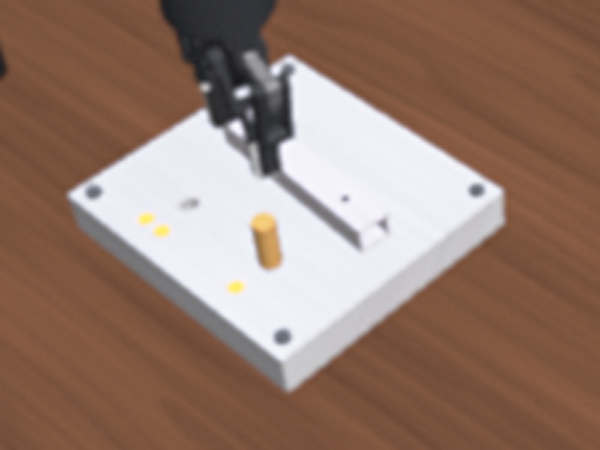

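Emit:
{"name": "play_rows", "arguments": {
  "rows": [
    [0,2.8,-2.2,0,0.3],
    [0,2.8,-2.2,0,0.3],
    [0,2.8,-2.3,0,0.3],
    [0,2.8,-2.3,0,0.3],
    [0,2.8,-2.3,0,0.3],
    [0,2.8,-2.3,0,0.3],
    [0,2.8,-2.3,0,0.3],
    [0,2.8,-2.3,0,0.3],
    [0,2.8,-2.2,0,0.3],
    [0,2.8,-2.2,0,0.3],
    [0,2.8,-2.2,0,0.3],
    [0,0,0,0,0.3]
  ]
}}

```text
time: 8.45
ee_pos: [478.1, 294.6, 151.1]
tool_rot: [0.09, 0.702, -0.089, 0.701]
contact_force: [0.7, 0.1, -0.4]
gripper_width: 59.4
```

Emit:
{"name": "play_rows", "arguments": {
  "rows": [
    [0,0,0,0,0.3],
    [0,0,0,0,0.3]
  ]
}}

```text
time: 8.62
ee_pos: [480.4, 290.0, 151.0]
tool_rot: [0.091, 0.701, -0.091, 0.701]
contact_force: [-0.2, -0.2, -1.1]
gripper_width: 59.6
```

Run:
```python
from h import *
goto((483.3,292.3,52),(0.26,0.966))
```

```text
ee [480.4  289.99 151.02] q [ 0.54  0.1   0.03  1.51 -0.    0.8 ] F [-0.16 -0.18 -1.11] w 59.60559585482463
axes cols
 [[ 0.    0.26  0.97]
 [-0.    0.97 -0.26]
 [-1.   -0.    0.  ]]
shift cm [9.9  0.3  0.22] turn deg 0.22093716549565556
```

Emit:
{"name": "play_rows", "arguments": {
  "rows": [
    [1,0.3,0.2,0,0.3],
    [2,0,0,0,0.3],
    [2,0,0,0,0.3],
    [2,0,0,0,0.3],
    [1.8,0,0,0,0.3],
    [0.8,0,0,0,0.3],
    [0.3,0,0,0,0.3],
    [0,0,0,0,0.3]
  ]
}}

```text
time: 9.28
ee_pos: [483.3, 291.7, 51.3]
tool_rot: [0.092, 0.701, -0.093, 0.701]
contact_force: [0.5, -0.1, -0.1]
gripper_width: 59.9
```

Run:
```python
from h import *
goto((483.3,292.3,52),(0.26,0.966))
b=imaging.camera("scene")[150:270,280:400,::-1]
cv2.imwrite("pics/g2.png",cv2.resize(b,(480,480)))
```

```text
ee [483.28 291.74  51.28] q [ 0.54  0.13 -0.13  1.32 -0.    0.81] F [ 0.53 -0.1  -0.12] w 59.88533805488126
axes cols
 [[-0.    0.26  0.97]
 [-0.    0.97 -0.26]
 [-1.   -0.   -0.  ]]
shift cm [-0.07  0.05 -0.01] turn deg 0.043691400271470116
```

View pics/g2.png

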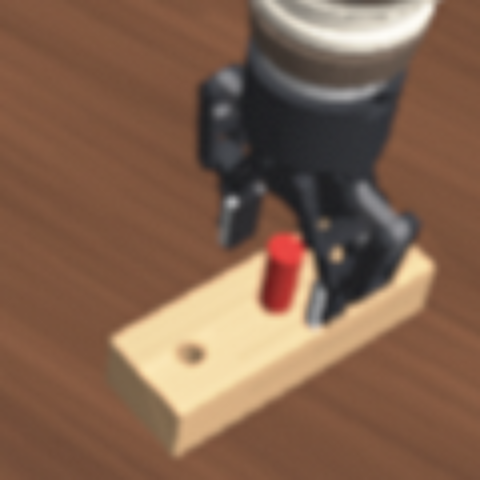

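Red pin (280,275) stands between the fingertips. Close and lift.

Emit:
{"name": "play_rows", "arguments": {
  "rows": [
    [0,0,0,0,0.6],
    [0,0,0,0,1],
    [0,0,0,0,1],
    [0,0,0,0,1],
    [0,0,0,0,1],
    [0,0,0,0,1]
  ],
  "newtons": 40
}}

```text
time: 9.83
ee_pos: [483.5, 292.6, 52.7]
tool_rot: [0.092, 0.701, -0.092, 0.701]
contact_force: [-0.9, -1.6, 6.0]
gripper_width: 18.9
```

Emit:
{"name": "play_rows", "arguments": {
  "rows": [
    [-1,0,0,0,1],
    [-2,0,0,0,1],
    [-2.5,0,0,0,1],
    [-2.5,0,0,0,1],
    [-2,0,0,0,1],
    [-0.5,0,0,-6.4,1],
    [0,0,0,-6.4,1],
    [0,0,0,0,1]
  ]
}}

```text
time: 10.5
ee_pos: [483.3, 292.7, 157.9]
tool_rot: [0.012, 0.707, -0.011, 0.707]
contact_force: [0.5, 0.1, 0.2]
gripper_width: 19.1
```

Run:
```python
from h import *
goto((636.2,-171.5,145),(0.0385,0.999))
```

```text
ee [483.32 292.7  157.88] q [0.54 0.11 0.05 1.52 0.   0.58] F [0.52 0.09 0.24] w 19.098045101900563
axes cols
 [[ 0.    0.03  1.  ]
 [ 0.    1.   -0.03]
 [-1.    0.    0.  ]]
shift cm [  1.27 -45.9   16.8 ] turn deg 0.33418402706583095
```

Emit:
{"name": "play_rows", "arguments": {
  "rows": [
    [0,-3,1.1,0.3,1],
    [0,-3.6,1.3,0,1],
    [0,-3.6,1.3,0,1],
    [0,-3.6,1.3,0,1],
    [0,-3.6,1.3,0,1],
    [0,-3.6,1.3,0,1],
    [0,-3.6,1.3,0,1],
    [0,-3.6,1.3,0,1],
    [0,-3.6,1.3,0,1],
    [0,-3.6,1.3,0,1],
    [0,-3.6,1.3,0,1],
    [0,-3.4,1.3,0,1]
  ]
}}

```text
time: 11.5
ee_pos: [618.8, -139.8, 156.6]
tool_rot: [0.017, 0.707, -0.017, 0.707]
contact_force: [1.1, 0.9, -0.8]
gripper_width: 19.1
```

Emit:
{"name": "play_rows", "arguments": {
  "rows": [
    [0.5,-3,1,0,1],
    [0.5,0,0,0,1],
    [0,0,0,0,1],
    [0,0,0,0,1]
  ]
}}

```text
time: 11.83
ee_pos: [627.1, -167.8, 146.1]
tool_rot: [0.016, 0.707, -0.016, 0.706]
contact_force: [-0.0, 0.1, -1.0]
gripper_width: 18.8
```

Run:
```python
from h import *
goto((636.2,-171.5,92),(0.0385,0.999))
```

```text
ee [ 627.08 -167.83  146.14] q [-0.26  0.31  0.28  1.53  0.   -0.22] F [-0.04  0.14 -1.01] w 18.805046011583233
axes cols
 [[-0.    0.05  1.  ]
 [ 0.    1.   -0.05]
 [-1.    0.   -0.  ]]
shift cm [ 5.41 -0.33  0.94] turn deg -0.4156802246452571
```

Emit:
{"name": "play_rows", "arguments": {
  "rows": [
    [1,-0.3,0.9,-0.4,1],
    [1.5,0,0,0,1],
    [1.5,0,0,0,1],
    [1.2,0,0,0,1],
    [0,0,0,0,1],
    [0,0,0,0,1]
  ]
}}

```text
time: 12.33
ee_pos: [636.2, -170.7, 94.3]
tool_rot: [0.013, 0.707, -0.012, 0.707]
contact_force: [0.3, 0.7, -0.0]
gripper_width: 18.9
```

Run:
```python
from h import *
goto((636.2,-171.5,92),(0.0385,0.999))
I=[]
for n,(x,y) in(("top",(330,120)),("scene",(100,110))):
    im=imaging.camera(n);I.append(cv2.resize(im[y:y+100,x:x+100,::-1],(400,400),interpolation=cv2.INTER_CUBIC))
cv2.imwrite("pics/p4.png",np.hstack(I))
```

```text
ee [ 636.25 -170.73   94.28] q [-0.26  0.34  0.21  1.44  0.   -0.23] F [ 0.32  0.72 -0.03] w 18.853811752342228
axes cols
 [[-0.    0.04  1.  ]
 [ 0.    1.   -0.04]
 [-1.    0.   -0.  ]]
shift cm [ 0.23 -0.08 -0.  ] turn deg 0.17630344050427027
```

View pics/p4.png

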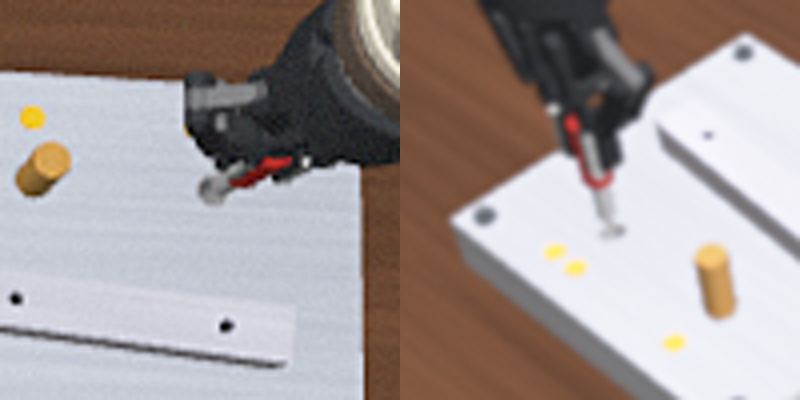

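Red foot sits over hole 2 in both views (scene crop 610,230; top crop 212,188). Inserting.

Emit:
{"name": "play_rows", "arguments": {
  "rows": [
    [0.4,-0.05,0,0,1],
    [0.4,0,0,0,1],
    [0.4,0,0,0,1],
    [0.4,0,0,0,1],
    [0.1,0,0,0,1]
  ]
}}

```text
time: 12.85
ee_pos: [636.0, -172.0, 76.7]
tool_rot: [0.013, 0.707, -0.013, 0.707]
contact_force: [-1.5, -0.1, -1.2]
gripper_width: 18.8
```

Emit:
{"name": "play_rows", "arguments": {
  "rows": [
    [0.4,0,0,0,1],
    [0.4,0,0,0,1],
    [0.4,0,0,0,1],
    [0.4,0,0,0,1],
    [0.3,0,0,0,1],
    [0,0,0,0,1]
  ]
}}

```text
time: 13.35
ee_pos: [636.0, -171.9, 57.8]
tool_rot: [0.013, 0.707, -0.013, 0.707]
contact_force: [-0.2, 0.2, -0.5]
gripper_width: 18.5
```

Emit:
{"name": "play_rows", "arguments": {
  "rows": [
    [0.2,0,0,0,1],
    [0.2,0,0,0,1],
    [0.1,0,0,0,1],
    [0.1,0,0,0,1],
    [0,0,0,0,1]
  ]
}}

```text
time: 13.77
ee_pos: [636.5, -172.0, 52.9]
tool_rot: [0.013, 0.707, -0.013, 0.707]
contact_force: [0.5, 0.2, -0.9]
gripper_width: 18.9
```

Emit:
{"name": "play_rows", "arguments": {
  "rows": [
    [0.1,0,0,0,1],
    [0.05,0,0,0,1],
    [0,0,0,0,1]
  ]
}}

```text
time: 14.02
ee_pos: [636.6, -172.0, 52.7]
tool_rot: [0.013, 0.707, -0.013, 0.707]
contact_force: [-2.6, 0.9, 8.2]
gripper_width: 19.0
```

Emit:
{"name": "play_rows", "arguments": {
  "rows": [
    [-0.05,0,0,0,0.6],
    [0,0,0,0,0.5],
    [0,0,0,0,0.5],
    [0,0,0,0,0.5],
    [-1,0,0,0,0.5],
    [-2,0,0,0,0.5],
    [-2.5,0,0,0,0.5],
    [-2,0,0,0,0.8],
    [0,0.5,-3,0,1],
    [0,1,-3.5,0,1],
    [0,1.2,-3.5,0,1],
    [0,1.2,-2.5,0,1]
  ]
}}

```text
time: 15.02
ee_pos: [510.7, -128.1, 127.3]
tool_rot: [0.013, 0.707, -0.013, 0.707]
contact_force: [0.3, -0.2, 0.0]
gripper_width: 0.5
```

Emit:
{"name": "play_rows", "arguments": {
  "rows": [
    [0,1,-1,0,1],
    [0,0,0,0,1],
    [0,0,0,0,1]
  ]
}}

```text
time: 15.27
ee_pos: [503.6, -118.1, 128.0]
tool_rot: [0.012, 0.706, -0.013, 0.708]
contact_force: [0.4, -0.7, -0.3]
gripper_width: -0.0
```

Run:
```python
from h import *
goto((500,-113,46),(0.0385,0.999))
im=imaging.camera("scene");cv2.imwrite("pics/p5.png",cv2.resize(im[90:240,90:290,::-1],(600,450),interpolation=cv2.INTER_CUBIC))
np.save("scene5.npy",im)
```

```text
ee [ 503.56 -118.07  127.95] q [-0.23 -0.01 -0.12  1.46 -0.   -0.19] F [ 0.44 -0.73 -0.29] w -0.004823065242255089
axes cols
 [[ 0.    0.04  1.  ]
 [-0.    1.   -0.04]
 [-1.   -0.    0.  ]]
shift cm [ 8.19  0.5  -0.39] turn deg 0.17498251493644545
```

View pics/p5.png

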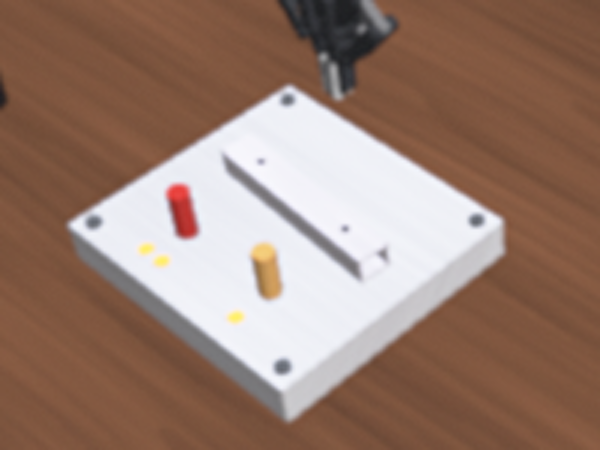

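Emit:
{"name": "play_rows", "arguments": {
  "rows": [
    [2,0.45,-0.2,0,1],
    [2,0,0,0,1],
    [2,0,0,0,1],
    [1.5,0,0,0,1],
    [0.6,0,0,0,1],
    [0,0,1,0,1],
    [0,0,0.6,0,1],
    [0,0,0.3,0,1],
    [0,0,0,0,1],
    [0,0,0,0,1]
  ]
}}

```text
time: 16.15
ee_pos: [521.2, -114.4, 46.5]
tool_rot: [0.013, 0.707, -0.013, 0.707]
contact_force: [-0.2, 0.5, -0.7]
gripper_width: -0.0
```

Emit:
{"name": "play_rows", "arguments": {
  "rows": [
    [0,0,0.3,0,1],
    [0,0,0.3,0,1],
    [0,0,0.3,0,1],
    [0,0,0.3,0,1],
    [0,0,0.3,0,1],
    [0,0,0.3,0,1],
    [0,0,0.3,0,1],
    [0,0,0.3,0,1],
    [0,0,0,0,1],
    [0,0,0,0,1]
  ]
}}

```text
time: 16.98
ee_pos: [544.7, -115.1, 45.7]
tool_rot: [0.013, 0.707, -0.013, 0.707]
contact_force: [-0.5, 0.2, -0.1]
gripper_width: 0.2
```

Emit:
{"name": "play_rows", "arguments": {
  "rows": [
    [0,0,0.3,0,1],
    [0,0,0.3,0,1],
    [0,0,0.3,0,1],
    [0,0,0.3,0,1],
    [0,0,0.3,0,1],
    [0,0,0.3,0,1],
    [0,0,0.2,0,1],
    [0,0,0.2,0,1],
    [0,0,0.1,0,1],
    [0,0,0,0,1]
  ]
}}

```text
time: 17.82
ee_pos: [567.7, -116.0, 45.8]
tool_rot: [0.013, 0.707, -0.013, 0.707]
contact_force: [0.2, -0.1, -0.1]
gripper_width: 0.3
```

Run:
```python
from h import *
for p in((177,143.7),(205,166.3)): print("before, scene dots",onz("scene",p,63))
im=imaging.camera("scene");cv2.imwrite("pics/p6.png",cv2.resize(im[90:240,90:290,::-1],(600,450),interpolation=cv2.INTER_CUBIC))
```

```text
before, scene dots [ 554.95 -165.4 ]
before, scene dots [567.71 -55.97]
```

View pics/p6.png

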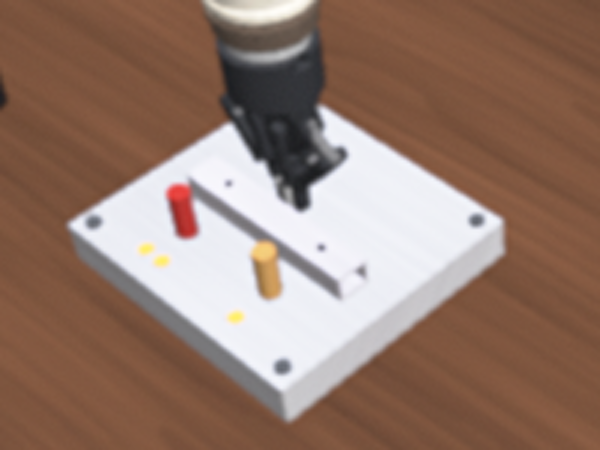

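Emit:
{"name": "play_rows", "arguments": {
  "rows": [
    [0,0,0.15,0,1],
    [0,0,0.15,0,1],
    [0,0,0.15,0,1],
    [0,0,0.15,0,1],
    [0,0,0.15,0,1],
    [0,0,0.1,0,1],
    [0,0,0,0,1],
    [0,0,0,0,1]
  ]
}}

```text
time: 18.53
ee_pos: [576.1, -116.3, 45.8]
tool_rot: [0.013, 0.707, -0.013, 0.707]
contact_force: [-0.5, -0.7, -0.4]
gripper_width: -0.1
```

Run:
```python
from h import *
for p in((166.3,151.3),(197,172.3)): print("dots at last pic",onz("scene",p,63))
```

```text
dots at last pic [ 590.75 -165.05]
dots at last pic [593.95 -56.24]
```

Emit:
{"name": "play_rows", "arguments": {
  "rows": [
    [0,0,0.1,0,1],
    [0,0,0.1,0,1],
    [0,0,0.1,0,1],
    [0,0,0.1,0,1],
    [0,0,0.1,0,1],
    [0,0,0.1,0,1],
    [0,0,0,0,1],
    [0,0,0,0,1]
  ]
}}

```text
time: 19.2
ee_pos: [582.1, -116.5, 45.8]
tool_rot: [0.013, 0.707, -0.013, 0.707]
contact_force: [-0.0, -0.2, -0.1]
gripper_width: 0.1
```

Emit:
{"name": "play_rows", "arguments": {
  "rows": [
    [0,0,0.1,0,1],
    [0,0,0.05,0,1],
    [0,0,0.05,0,1],
    [0,0,0,0,1]
  ]
}}

```text
time: 19.53
ee_pos: [583.9, -116.6, 45.8]
tool_rot: [0.013, 0.707, -0.013, 0.707]
contact_force: [-1.5, -0.6, 1.6]
gripper_width: -0.2
```

Emit:
{"name": "play_rows", "arguments": {
  "rows": [
    [0,0,0.05,0,1],
    [0,0,0.05,0,1],
    [0,0,0,0,1],
    [0,0,0,0,1]
  ]
}}

```text
time: 19.87
ee_pos: [584.9, -116.6, 45.8]
tool_rot: [0.013, 0.707, -0.013, 0.707]
contact_force: [-1.5, -0.7, 1.0]
gripper_width: 0.2
```

Emit:
{"name": "play_rows", "arguments": {
  "rows": [
    [0,0,0.05,0,1],
    [0,0,0.05,0,1],
    [0,0,0,0,1],
    [0,0,0,0,1]
  ]
}}

```text
time: 20.2
ee_pos: [586.0, -116.6, 45.8]
tool_rot: [0.013, 0.707, -0.013, 0.707]
contact_force: [-1.9, 0.8, 0.5]
gripper_width: -0.3
```

Emit:
{"name": "play_rows", "arguments": {
  "rows": [
    [0,0,0.05,0,1],
    [0,0,0.05,0,1],
    [0,0,0,0,1],
    [0,0,0,0,1]
  ]
}}

```text
time: 20.53
ee_pos: [586.8, -116.7, 45.8]
tool_rot: [0.013, 0.707, -0.013, 0.707]
contact_force: [-3.3, 0.6, 1.7]
gripper_width: -0.2
```

Emit:
{"name": "play_rows", "arguments": {
  "rows": [
    [0,0,0.05,0,1],
    [0,0,0,0,1],
    [0,0,0,0,1]
  ]
}}

```text
time: 20.78
ee_pos: [587.2, -116.7, 45.8]
tool_rot: [0.013, 0.707, -0.013, 0.707]
contact_force: [-4.3, 0.5, 2.7]
gripper_width: 0.2
```

Emit:
{"name": "play_rows", "arguments": {
  "rows": [
    [0,0,0.05,0,1],
    [0,0,0,0,1],
    [0,0,0,0,1]
  ]
}}

```text
time: 21.03
ee_pos: [587.8, -116.6, 45.8]
tool_rot: [0.013, 0.707, -0.013, 0.707]
contact_force: [-4.7, 0.7, 3.1]
gripper_width: 0.0
```

Emit:
{"name": "play_rows", "arguments": {
  "rows": [
    [0,0,0.03,0,1],
    [0,0,0,0,1],
    [0,0,0,0,1]
  ]
}}

```text
time: 21.28
ee_pos: [588.0, -116.6, 45.8]
tool_rot: [0.013, 0.707, -0.013, 0.707]
contact_force: [-6.0, 2.3, 3.4]
gripper_width: 0.3
```

Emit:
{"name": "play_rows", "arguments": {
  "rows": [
    [0,0,0.05,0,1],
    [0,0,0,0,1],
    [0,0,0,0,1]
  ]
}}

```text
time: 21.53
ee_pos: [588.1, -116.5, 45.8]
tool_rot: [0.013, 0.707, -0.013, 0.707]
contact_force: [-7.9, 0.8, 4.4]
gripper_width: 0.1
```

Emit:
{"name": "play_rows", "arguments": {
  "rows": [
    [0,0,0.04,0,1],
    [0,0,0,0,1],
    [0,0,0,0,1],
    [0,0,0,0,1]
  ]
}}

```text
time: 21.87
ee_pos: [588.2, -116.5, 45.7]
tool_rot: [0.013, 0.708, -0.013, 0.706]
contact_force: [-9.7, 2.2, 5.4]
gripper_width: 0.1
```

Run:
```python
from h import *
F=[]
for i in range(4):
    im=imaging.camera("scene"); F.append(env.sense()["contact_force"])
print(np.array(F),env.sense()["ee_pos"],env.sense()["wrist_torque"])
cv2.imwrite("pics/p7.png",cv2.resize(im[120:220,110:240,::-1],(780,600),interpolation=cv2.INTER_CUBIC))
```

```text
[[ -9.1    1.93   5.82]
 [-10.56   1.6    5.47]
 [ -8.61   1.74   5.29]
 [ -9.56   2.35   4.32]] [ 588.21 -116.54   45.78] [0.37 1.75 0.  ]
```

View pics/p7.png

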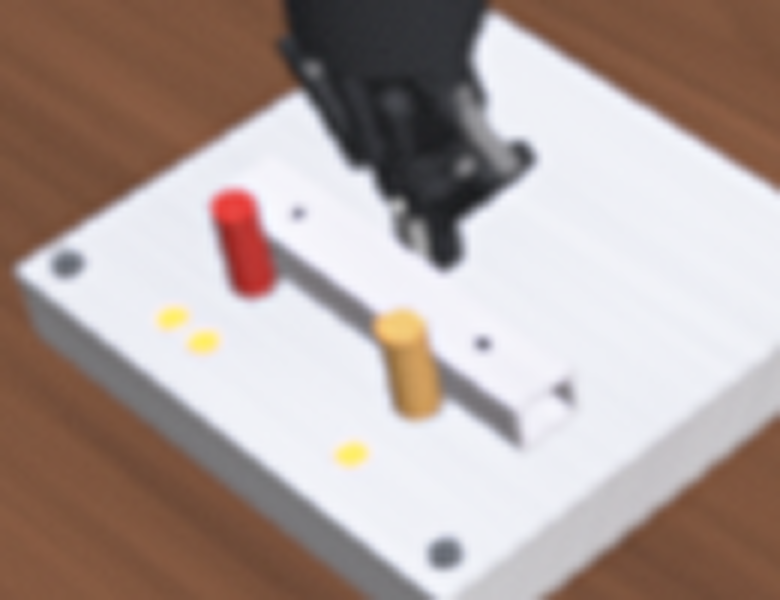

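Run:
```python
from h import *
a,b=onz("scene",(159.5,155.3),63),onz("scene",(190.3,177.2),63); d=b-a
print(a,b,(a+b)/2,"x/y slope",d[0]/d[1],np.linalg.norm(d))
print(env.sense()["contact_force"])
```

```text
[ 610.94 -167.03] [615.15 -56.75] [ 613.05 -111.89] x/y slope 0.038209162626495145 110.36487613010735
[-9.56  2.35  4.32]
```

Emit:
{"name": "play_rows", "arguments": {
  "rows": [
    [0,0,0,0,1],
    [0,0,0,0,1],
    [0,0,0,0,1],
    [0,0,0,0,1],
    [0,0,0,0,1],
    [0,0,0,0,1],
    [0,0,0,0,1],
    [0,0,0,0,1],
    [0,0,0,0,1],
    [0,0,0,0,1],
    [0,0,0,0,1],
    [0,0,0,0,1]
  ]
}}

```text
time: 23.07
ee_pos: [588.2, -116.5, 45.8]
tool_rot: [0.013, 0.708, -0.013, 0.706]
contact_force: [-8.7, 1.8, 4.7]
gripper_width: 0.0
```

```bash
python3 -c "
from rig import env,sign_off
print(env.sense()['contact_force']); print(sign_off())"
```

```text
[-8.73452063  1.84090924  4.72084407]
the job is handed in; nothing more can be done
None
```

The job is handed in at about 23 s of the 72 s, with the arm still pressing the box section against both pins.

**Pins:** The brass pin went into hole 1 first, then the red pin into hole 2. Each was pressed down until it stopped, at the tool height expected for fully home and with about 8 N upward reaction.

**Box section:** I slid it along the plate slowly with closed fingers. It now lies along the line of the two pins: its slope is 0.038, and the plate's is 0.0385. Its centre is about 25 mm on the robot's side of the hole line, within the expected 22 to 27 mm. I press about 5 mm from its middle, on the side towards the midpoint between the pins.

**Force:** The push along the plate is steady at about 9 to 10 N. Readings ran from 8.6 to 10.6 N, and the last was 8.7 N. Along with it there is about 5 N of vertical reaction at the finger and about 2 N sideways. The total is about 10 N.

**Checks that did not fully agree:** The two cameras differed by 3 to 5 mm, so I used the average. I judged contact with both pins from the final picture, the slope and the rise in force. The pins lean slightly in that picture, as you said they would. I never touched the black pin, the tin or the wrench, but I did not re-measure them at the end.

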